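# Make up two mate kits on the bamboo trays

### The arm

A 7-joint arm with a two-finger parallel gripper is mounted at the origin on the work surface. World frame = base frame: x ahead of the robot, y to its left, z up, the work surface at z = 0. Lengths are in m, angles in rad, forces in N, time in s.
With the tool pointing down it reaches from about 0.4 to 0.875 m from the base axis. Payload 19.3 kg.
Tool frame: the origin (TCP) lies at the very end of the fingers, on their centre line; the grasp point (between the pads) lies 19 mm behind it; z points along the fingers, y is the line along which they close (so a half turn about z gives the same grasp; the last joint's range is limited). The gripper opens to 85 mm and grips with 20 to 120 N. Pads are 22 mm wide; open, the fingers measure 114 mm over their backs; the gripper's body (76 mm by 85 mm) begins 54 mm behind the grasp point. The pads swing forward as they close: fully open they stand 13 mm farther back than shut.
Start: joints at [1.092, 0.521, -0.036, 1.599, 0.021, 1.021, -0.113], TCP at [0.248, -0.574, 0.231] pointing down, gripper open.
Joint ranges: [-2.91, 2.91], [-0.3, 2.13], [-1.5, 1.42], [0.17, 2.43], [-1.26, 4.41], [0.16, 1.93], [-2.52, 2.52]. Speed limits (rad/s): [1.89, 1.89, 2.39, 2.39, 3.01, 3.01, 3.01].

### API

Orientations are given as [roll, pitch, yaw] about the fixed x, y, z axes, in that order (R = Rz(yaw) Ry(pitch) Rx(roll)).
In Python, from workcell import bot gives the robot as it stands. The module is installed in compiled form; this text tells all that it offers.
- The arm moves only by the tool apply_moves, never from a script. Its arguments are lists of equal length, an entry for each row: "claw": the finger opening in m, from 0 to 0.0854; "xyz": the shift along the tool's x, y, z in m, a list of three; "twist": the turn, a rotation vector about the tool's x, y, z in rad, a list of three. A call has 1 to 20 rows; each row shifts and turns the commanded pose from where the row before left it, along the tool's axes as they then stand; what a row does not reach is not made up. A row lasts 1/10 s, in which the tool goes at most 50 mm and 8.59 degrees, less where a joint would pass 70% of its speed; a pose out of reach is approached as far as the arm can. A call with a gripper value outside its range is refused whole. The fingers move at their own pace and stop on an object; "force" is the grip in N (left out, the last holds). Time passes only in rows, so rows that do not move let the fingers close. It gives the time, the measured TCP pose, the force, the opening and the grip force at its end, in the units of the state.
- bot.observe(): the state, without advancing time (a new reading comes with each control period).
- bot.grab_frame(name): name is "side" or "top" or "wrist"; returns a dict with "img" (480x640x3 uint8, red, green, blue), "vfov" (degrees; the focal length in pixels is half the picture's height over the tangent of half this angle, whatever the lens; pixels are square), "cx", "cy" (the principal point, pixels), "view" (4x4, takes a point from world to camera coordinates). Camera axes: x right, y up, looking along -z (the intrinsics and any distortion apply to the point x, -y, -z); pixel columns grow to the right and rows downward; lengths in m; the calibration is good to about 2 mm. The wrist camera is an equidistant fisheye: a pixel r from the principal point sees the ray r / f radians off the axis. A picture is of the moment at which its call begins. There is no depth.
- bot.job_done(): hands the job in; it is judged then, once.
Trained networks look in the newest picture that a camera, given by its name, has taken for a name from the list of things; names that differ only in an ending like _2 or _b are one class to them, and where a whole thing is asked for, a point or a joint stands for the part that bears it (a point fixed in the world has none). Each returns a list of dicts, best first, with "score" (0 to 1); they miss things now and then, are a little off and sometimes report something else, mostly with a low value. They report only what shows in the picture. A call takes as long as a camera call. They do not tell look-alikes from the thing itself.
- bot.find_in(camera, query): "position" ([x, y, z] in m, in world coordinates, good to about 4 mm: the middle of the surface that is visible of it).
The state is a dict: "clock": time; "qpos": joint angles; "qd": joint speeds; "joint_efforts": joint torques, N m; "position": TCP position; "tool_rot": TCP orientation; "force": force on the tool from outside, world axes, zero at the start; "moment": the same for the moment, N m; "grip_width": finger opening in m; "finger_force": force on a finger pad.
Only numpy, scipy, OpenCV 4.12 (cv2) and the standard library are available. Lean on these libraries where they do the work, as an engineer would, in place of code of your own. Each camera call takes 0.05 s, during which the arm holds its last target. There are 200 camera calls.

### The job

Make up two kits for mate from the stock on the grey steel tier. On the tray with two equal compartments make the drinking kit: the cork coaster flat in one compartment with the terracotta mate standing centred on it, and the white sugar tin standing in the other (either way round); on the tray with one long and one square compartment make the filling kit: the steel canister standing in the square compartment and the red scoop lying flat in the long one, bowl opening upwards. Never tip the mate over, and leave the flask and the potted succulent where they stand.

Things in the scene. Friction and masses are not known exactly. Their poses are not given: they have to be found in the camera images.
- tray_equal: Pale bamboo tray with dark wooden rim and divider, with TWO EQUAL compartments, fixed to the table; 100 mm along its x, 196 mm along its y. Origin: centre of its underside; z up. Floor 6 mm thick (floor at z = 6 mm), rim and divider 4 mm thick, their top at z = 12 mm (6 mm above the floor). Each compartment is 92 x 92 mm inside; centres at x = 0, y = +48 mm and y = -48 mm in the tray's frame. Small dark look-only handles lie outside its ends.
- tray_unequal: Pale bamboo tray with dark wooden rim and divider, with one LONG and one SQUARE compartment, fixed to the table; 100 mm along its x, 229 mm along its y. Origin: centre of its underside; z up. Floor 6 mm thick, rim and divider 4 mm thick, their top at z = 12 mm. Square compartment 92 x 92 mm inside, centre at x = 0, y = +64.5 mm; long compartment 92 mm (x) by 125 mm (y) inside, centre at x = 0, y = -48 mm in the tray's frame. Small dark look-only handles lie outside its ends.
- tier: Low tier of grey powder-coated steel, fixed, on which the five stock things stand in a row along y at the start, in any order, about 130 mm apart; 110 mm (x) by 660 mm (y), top surface 50 mm above the table. Origin: centre of its footprint on the table; its axes are parallel to the world's.
- mate: Glazed terracotta mate: an open round cup, no handle, 68 mm tall, foot 44 mm across, belly 60 mm across between 20 and 42 mm up (58 mm at 20 mm, 60 mm at 42 mm), mouth 50 mm across, about 0.16 kg. Origin: centre of its underside; z up through the mouth.
- coaster: Cork coaster: a thick plain disc 58 mm across and 18 mm thick, about 0.03 kg. Origin: centre of its underside; z up.
- sugar_tin: White enamelled rectangular sugar tin with closed lid (a dark seam round it), 46 mm along its x, 62 mm along its y, 56 mm tall, about 0.18 kg. Origin: centre of its underside; z up. It starts with its x axis within 0.4 rad of world x.
- canister: Round steel canister with a dark wooden lid (lid does not come off), 64 mm across, 85 mm tall, about 0.25 kg. Origin: centre of its underside; z up. Straight sides all the way up.
- scoop: Red plastic scoop lying flat along its y axis, 100 mm long (y from -50 to +50 mm), about 0.03 kg. Origin: under its middle, at the level of its underside; z up. Bowl: open-topped box 40 mm wide (x), from y = -2 to +50 mm, 26 mm tall, 3 mm walls. Handle: bar 14 mm wide, from y = -50 to 0, top at 20 mm, underside at 10 mm, with a small foot at its end. It starts with its y axis within 0.25 rad of world y. It can be gripped across the bowl at y = +20 mm.
- flask: Tall stainless flask with black press-button pourer, 88 mm across, 238 mm tall, loose, to the robot's left; a bystander. Origin: centre of its underside.
- succulent: Succulent in a blue glazed pot, 90 mm across, about 95 mm tall, loose, to the robot's right; a bystander. Origin: centre of its underside.
Mind the look-alikes: they are no part of the job. What is shaped like the mate but pink is not meant. There is more than one size of the sugar_tin; the one meant has the size given above.

How it is judged:
By the outcome, as a careful person would: the job done as asked, in the order asked, and still so for the second after the job is handed in, with the robot touching nothing.
It also fails if it takes over 136 s, if anything falls off the work surface, if the arm or the gripper's body presses on something with over 40 N, if the wrist force passes 120 N, or if a joint passes its speed limit or range.

## Working session

There is one attempt and no reset: what is moved stays moved. The work goes in short steps, Python scripts to look and compute and a tool call to move; the robot and the scene stay as the last step left them, time stands still between calls to the robot, and variables do not carry over. Pictures are saved under pics/ and viewed, at most 14 in all, crops included, and the job is handed in when it is done.

Besides the shell and the picture viewer there is one more tool, called after ">>>" by a JSON object that holds its "name" and its "arguments". apply_moves: Moves the arm, as the interface text tells. Its arguments: {"type":"object","properties":{"claw":{"type":"array"},"xyz":{"type":"array"},"twist":{"type":"array"},"force":{"type":"number"}},"required":["claw","xyz","twist"]}

```bash
mkdir -p pics; cat > h.py <<'E'
import numpy as np,cv2
from workcell import bot
def snap(n,f):
    d=bot.grab_frame(n); cv2.imwrite('pics/'+f,cv2.cvtColor(d['img'],cv2.COLOR_RGB2BGR))
    np.savez('pics/'+f+'.npz',**d); return d
def ray(d,u,v,z):
    f=240/np.tan(np.radians(float(d['vfov']))/2); x=(u-d['cx'])/f; y=(v-d['cy'])/f
    V=np.array(d['view']); R=V[:3,:3]; c=-R.T@V[:3,3]; r=R.T@np.array([x,-y,-1.])
    return c+r*(z-c[2])/r[2]
def proj(d,p):
    f=240/np.tan(np.radians(float(d['vfov']))/2); V=np.array(d['view']); q=V[:3,:3]@np.array(p)+V[:3,3]
    return d['cx']+f*q[0]/-q[2], d['cy']+f*-q[1]/-q[2]
E
python3 - <<'E'
from h import *
s=bot.observe(); print({k:np.round(v,3) for k,v in s.items()})
for n in ['top','side']:
    d=snap(n,n+'0.png'); V=np.array(d['view']); print(n,d['vfov'],d['cx'],d['cy'],-V[:3,:3].T@V[:3,3],[k for k in d])
    for q in ['tray_equal','tray_unequal','tier','mate','coaster','sugar_tin','canister','scoop','flask','succulent']:
        print(q,[(np.round(r['position'],3).tolist(),round(r['score'],2)) for r in bot.find_in(n,q)])
E
```

```text
{'clock': np.float64(0.0), 'qpos': array([ 1.092,  0.522, -0.036,  1.6  ,  0.021,  1.021, -0.113]), 'qd': array([ 0.001, -0.   ,  0.001, -0.002, -0.001, -0.001, -0.002]), 'joint_efforts': array([-0.0000e+00, -9.2709e+01,  1.9800e+00, -3.6992e+01,  1.8000e-02,
        8.0000e-03, -0.0000e+00]), 'position': array([ 0.248, -0.573,  0.231]), 'tool_rot': array([-3.14 ,  0.   ,  0.409]), 'force': array([ 0.3  , -0.785,  0.328]), 'moment': array([-0.07 ,  0.001,  0.02 ]), 'finger_force': np.float64(0.0), 'grip_width': np.float64(0.086)}
top 52.76799055602001 319.2373255192266 244.60910590645398 [ 0.54139999 -0.00925382  1.36773047] ['img', 'vfov', 'cx', 'cy', 'view']
tray_equal [([0.462, 0.153, 0.003], 0.59)]
tray_unequal [([0.45, -0.165, 0.01], 0.75), ([0.626, -0.006, 0.104], 0.73)]
tier []
mate [([0.774, 0.112, 0.032], 0.63), ([0.448, -0.162, 0.009], 0.17)]
coaster [([0.641, -0.26, 0.066], 0.78)]
sugar_tin [([0.629, -0.006, 0.105], 0.68), ([0.744, -0.04, 0.037], 0.48)]
canister [([0.622, 0.254, 0.136], 0.67)]
scoop [([0.628, -0.112, 0.051], 0.8)]
flask [([0.537, 0.422, 0.178], 0.72)]
succulent [([0.552, -0.43, 0.068], 0.58)]
side 54.84894802046687 328.7891249053751 240.5236341627155 [ 0.45352069 -0.66896174  0.75211576] ['img', 'vfov', 'cx', 'cy', 'view']
tray_equal [([0.462, 0.147, 0.005], 0.84)]
tray_unequal [([0.444, -0.176, 0.008], 0.93)]
tier [([0.612, -0.16, 0.054], 0.81)]
mate [([0.765, 0.093, 0.047], 0.98), ([0.631, 0.106, 0.095], 0.56)]
coaster [([0.637, -0.266, 0.062], 0.56)]
sugar_tin [([0.742, -0.051, 0.033], 0.89), ([0.628, -0.027, 0.104], 0.67), ([0.634, 0.105, 0.094], 0.4)]
canister [([0.627, 0.24, 0.113], 0.77)]
scoop [([0.626, -0.109, 0.069], 0.59), ([0.635, -0.268, 0.067], 0.17)]
flask [([0.536, 0.415, 0.14], 0.89)]
succulent [([0.546, -0.443, 0.07], 0.97)]
```

View pics/top0.png

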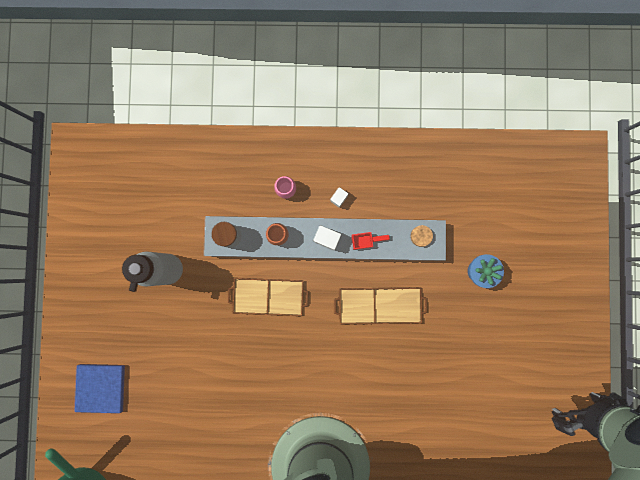

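View pics/side0.png

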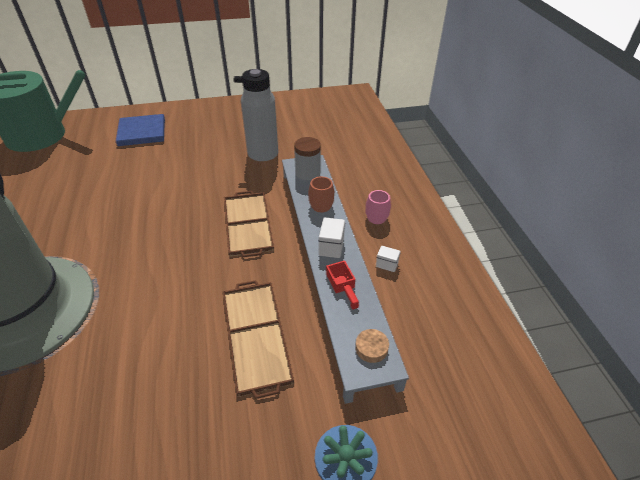

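The top picture shows, along the tier, canister (224,234), mate (277,234), large tin (328,237), scoop (371,241) and coaster (422,236). The decoys behind it are pink (285,187) and a small tin (340,197). The trays are at (269,297) and (382,306), the unequal one with its square compartment on the left (+y). Next I'll segment for precise poses.

```bash
cat > m.py <<'E'
from h import *
for n in ['top','side']:
    d=dict(np.load(f'pics/{n}0.png.npz')); im=d['img']; hsv=cv2.cvtColor(im,cv2.COLOR_RGB2HSV).astype(int); H,S,Vv=[hsv[...,i] for i in range(3)]
    def seg(name,mask,box,z,hull=True):
        m=np.zeros(mask.shape,np.uint8); x0,y0,x1,y1=box; m[y0:y1,x0:x1]=mask[y0:y1,x0:x1]
        m=cv2.morphologyEx(m,cv2.MORPH_CLOSE,np.ones((3,3)))
        k,l,st,c=cv2.connectedComponentsWithStats(m); i=1+np.argmax(st[1:,4])
        v,u=np.where(l==i)
        # all pixels to plane z
        P=np.array([ray(d,a,b,z)[:2] for a,b in zip(u,v)])
        r=cv2.minAreaRect((P*1000).astype(np.float32)); print(n,name,'px',len(u),'box',st[i][:4],'mean',P.mean(0).round(4),'rect c',np.round(r[0],1),'size',np.round(r[1],1),'ang',round(r[2],1))
    if n=='top': B=dict(can=(205,215,245,256),mate=(262,218,292,250),tin=(308,220,345,255),scoop=(346,225,396,255),coas=(405,220,440,252),tier=(195,205,455,270),te=(228,270,308,322),tu=(335,278,428,330))
    else: B=dict(can=(285,130,330,165),mate=(300,170,340,215),tin=(312,212,350,262),scoop=(320,255,365,310),coas=(350,322,392,366),tier=(275,150,415,400),te=(220,185,280,260),tu=(218,275,300,400))
    pale=(H>12)&(H<28)&(Vv>190)&(S<150)
    brown=(H<25)
    seg('tier',(S<70)&(Vv>60)&(Vv<190),B['tier'],.05)
    seg('te pale',pale,B['te'],.006); seg('tu pale',pale,B['tu'],.006)
    seg('tin',(S<40)&(Vv>215),B['tin'],.106)
    seg('scoop',((H<8)|(H>172))&(S>170)&(Vv>90),B['scoop'],.07)
    seg('mate',((H<14)|(H>172))&(S>90),B['mate'],.118)
    seg('can',((H<20)|(H>172))&(S>70),B['can'],.135)
    seg('coas',(H<25)&(S>70),B['coas'],.068)
t=cv2.imread('pics/top0.png')
cv2.imwrite('pics/c1.png',cv2.resize(t[210:330,200:440],(800,400),interpolation=cv2.INTER_CUBIC))
E
python3 m.py
```

```text
top tier px 7656 box [204 216 242  45] mean [ 0.626  -0.0068] rect c [6.276e+02 6.000e-01] size [110.4 658. ] ang 0.1
top te pale px 2012 box [236 279  66  36] mean [0.4625 0.1541] rect c [462.7 154.3] size [183.9  91. ] ang 89.0
top tu pale px 2469 box [342 286  78  37] mean [ 0.445  -0.1621] rect c [ 448.3 -160.5] size [ 97.3 217.2] ang 2.2
top tin px 383 box [314 226  27  23] mean [ 0.6267 -0.0065] rect c [626.8  -6.4] size [59.8 43.7] ang 67.9
top scoop px 329 box [352 232  37  17] mean [ 0.6237 -0.1153] rect c [ 625.2 -123.7] size [39.5 97.1] ang 9.3
top mate px 389 box [266 223  22  22] mean [0.6314 0.1235] rect c [632.3 123.7] size [54.6 54.6] ang 1.1
top can px 481 box [212 222  25  25] mean [0.628  0.2574] rect c [627.2 256.6] size [61.7 61.9] ang 1.1
top coas px 377 box [411 225  22  22] mean [ 0.6377 -0.2604] rect c [ 638.  -260.8] size [56.6 56.2] ang 0.6
side tier px 10338 box [282 152 127 248] mean [ 0.6241 -0.0876] rect c [625.9   2.4] size [703.4 116.8] ang 89.9
side te pale px 971 box [229 221  42  30] mean [0.4617 0.1083] rect c [461.8 109.5] size [81.7 91. ] ang 89.9
side tu pale px 2833 box [231 325  60  66] mean [ 0.4458 -0.2099] rect c [ 445.9 -206.6] size [ 90.7 119. ] ang 1.8
side tin px 412 box [320 218  24  21] mean [ 0.6263 -0.0079] rect c [626.4  -6.9] size [58.  42.9] ang 67.9
side scoop px 719 box [327 262  31  47] mean [ 0.6223 -0.1175] rect c [ 624.5 -129.1] size [ 45.4 113.7] ang 7.9
side mate px 908 box [309 170  31  42] mean [0.6334 0.098 ] rect c [634.9 102.3] size [143.7  65.8] ang 76.0
side can px 1206 box [285 130  45  35] mean [0.6298 0.2619] rect c [626.4 248.1] size [142.9 108.9] ang 78.7
side coas px 886 box [356 329  33  34] mean [ 0.6362 -0.2671] rect c [ 636.9 -266.8] size [65.6 55.1] ang 74.5
```

View pics/c1.png

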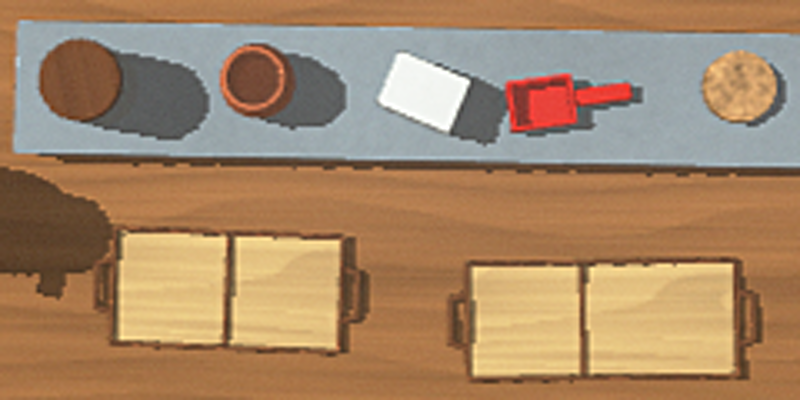

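The tier measures 110 x 658 mm, which confirms the calibration. My poses:

| Thing | x, y (m) | Yaw (rad) |
|---|---|---|
| coaster | .6375, -.2605 | – |
| mate | .634, .126 | – |
| tin | .6266, -.0065 | -.386 |
| scoop | .625, -.124 | +.16 |
| canister | .6275, .257 | – |
| tray_equal | .4625, .154 | -.0175 |
| tray_unequal | .4445, -.1615 | +.035 |

I'll start with the coaster.

>>> {"name": "apply_moves", "arguments": {"claw": [0.085,0.085,0.085,0.085,0.085,0.085,0.085,0.085,0.085,0.085,0.085,0.085,0.085,0.085,0.085,0.085,0.075,0.075,0.075,0.075], "xyz": [[0,0,0],[0,0,0],[0,0,0],[0.0243,-0.0196,0],[0.0243,-0.0196,0],[0.0243,-0.0196,0],[0.0243,-0.0196,0],[0.0243,-0.0196,0],[0.0243,-0.0196,0],[0.0243,-0.0196,0],[0.0243,-0.0196,0],[0.0243,-0.0196,0],[0.0243,-0.0196,0],[0.0243,-0.0196,0],[0.0243,-0.0196,0],[0.0243,-0.0196,0],[0.0243,-0.0196,0.03],[0.0243,-0.0196,0.03],[0.0243,-0.0196,0.03],[0,0,0]], "twist": [[0,0,0.1363],[0,0,0.1363],[0,0,0.1363],[0,0,0],[0,0,0],[0,0,0],[0,0,0],[0,0,0],[0,0,0],[0,0,0],[0,0,0],[0,0,0],[0,0,0],[0,0,0],[0,0,0],[0,0,0],[0,0,0],[0,0,0],[0,0,0],[0,0,0]], "force": 30}}

```text
clock: 3.1
position: [0.6384, -0.2546, 0.1365]
tool_rot: [-3.137, 0.004, 0.005]
force: [-0.5, 1.3, -1.0]
grip_width: 0.075
finger_force: 0.0
```

>>> {"name": "apply_moves", "arguments": {"claw": [0.07,0.07,0.07,0.07,0.07], "xyz": [[0,0.004,0.025],[0,0,0.025],[0,0,0.013],[0,0,0],[0,0,0]], "twist": [[0,0,0],[0,0,0],[0,0,0],[0,0,0],[0,0,0]]}}

```text
clock: 3.6
position: [0.6376, -0.2642, 0.0792]
tool_rot: [3.141, -0.001, -0.0]
force: [0.6, -0.3, -0.5]
grip_width: 0.0698
finger_force: 0.0
```

```bash
python3 - <<'E'
from h import *
s=bot.observe(); print(s['position'],s['tool_rot'],s['grip_width'])
snap('wrist','w1.png'); d=snap('side','s1.png')
a=cv2.imread('pics/w1.png'); b=cv2.imread('pics/s1.png')[260:420,300:460]
print(proj(d,s['position']))
cv2.imwrite('pics/j1.png',np.hstack([cv2.resize(a,(400,300)),cv2.resize(b,(400,300),interpolation=3)]))
E
```

```text
[ 0.63760856 -0.26420288  0.07918789] [ 3.14136745e+00 -7.19769323e-04 -3.51581163e-04] 0.06977396084398907
(np.float64(372.5928018911743), np.float64(340.02358002536283))
```

View pics/j1.png

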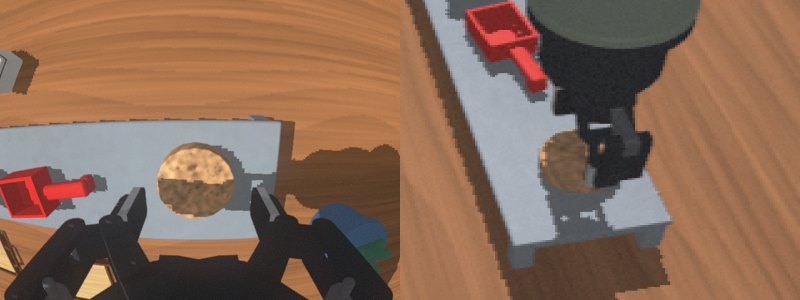

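```bash
python3 - <<'E'
from h import *
d=dict(np.load('pics/s1.png.npz'))
for y in (-.299,-.312):
  for x in (.6266,.6486):
    for z in (.079,.087,.095): print(y,x,z,np.round(proj(d,(x,y,z)),1))
b=cv2.imread('pics/s1.png')[315:370,365:435]
cv2.imwrite('pics/j2.png',cv2.resize(b,(700,550),interpolation=0))
E
```

```text
-0.299 0.6266 0.079 [372.3 359.1]
-0.299 0.6266 0.087 [372.8 356.5]
-0.299 0.6266 0.095 [373.2 353.9]
-0.299 0.6486 0.079 [385.1 356.6]
-0.299 0.6486 0.087 [385.6 354. ]
-0.299 0.6486 0.095 [386.1 351.3]
-0.312 0.6266 0.079 [374.7 366.1]
-0.312 0.6266 0.087 [375.1 363.5]
-0.312 0.6266 0.095 [375.6 360.9]
-0.312 0.6486 0.079 [387.6 363.4]
-0.312 0.6486 0.087 [388.1 360.9]
-0.312 0.6486 0.095 [388.7 358.3]
```

View pics/j2.png

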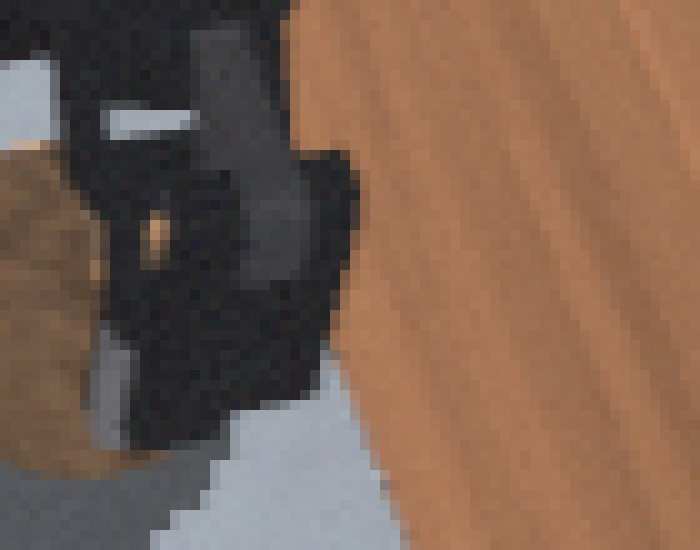

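The side crop shows the pad tip at about (376,359) px, so z is about .08–.085 with the TCP at .079. The tips sit 1–5 mm behind the TCP. Next I descend and grip.

>>> {"name": "apply_moves", "arguments": {"claw": [0.07,0.07,0.07,0.04,0.04,0.04,0.04,0.04,0.04], "xyz": [[0,-0.003,0.011],[0,0,0.012],[0,0,0],[0,0,0],[0,0,0],[0,0,0],[0,0,0],[0,0,0],[0,0,0]], "twist": [[0,0,0],[0,0,0],[0,0,0],[0,0,0],[0,0,0],[0,0,0],[0,0,0],[0,0,0],[0,0,0]]}}

```text
clock: 4.6
position: [0.6373, -0.261, 0.0554]
tool_rot: [3.142, -0.0, -0.0]
force: [0.5, -0.2, -0.2]
grip_width: 0.0565
finger_force: 31.9
```

>>> {"name": "apply_moves", "arguments": {"claw": [0.04,0.04,0.04,0.04,0.04,0.04,0.04,0.04,0.04,0.04,0.04,0.04,0.04,0.04,0.04,0.04,0.04,0.04,0.04,0.04], "xyz": [[0,0,-0.02],[0,0,-0.025],[0,0,-0.025],[0,0,-0.02],[-0.0125,-0.0262,0],[-0.0125,-0.0262,0],[-0.0125,-0.0262,0],[-0.0125,-0.0262,0],[-0.0125,-0.0262,0],[-0.0125,-0.0262,0],[-0.0125,-0.0262,0],[-0.0125,-0.0262,0],[-0.0125,-0.0262,0],[-0.0125,-0.0262,0],[-0.0125,-0.0262,0],[-0.0125,-0.0262,0],[-0.0125,-0.0262,0],[-0.0125,-0.0262,0.02],[0,0,0.03],[0,0,0.02]], "twist": [[0,0,0],[0,0,0],[0,0,0],[0,0,0],[0,0,0],[0,0,0],[0,0,0],[0,0,0],[0,0,0],[0,0,0],[0,0,0],[0,0,0],[0,0,0],[0,0,0],[0,0,0],[0,0,0],[0,0,0],[0,0,0],[0,0,0],[0,0,0]]}}

```text
clock: 6.6
position: [0.4619, 0.1068, 0.0743]
tool_rot: [-3.141, -0.0, 0.002]
force: [0.8, -1.2, -0.4]
grip_width: 0.0564
finger_force: 32.1
```

>>> {"name": "apply_moves", "arguments": {"claw": [0.04,0.04,0.04,0.04,0.04,0.065,0.065,0.065,0.068,0.075,0.075,0.075], "xyz": [[0,0,0.025],[0,0,0.02],[0,0,0.01],[0,0,0.007],[0,0,0],[0,0,0],[0,0,0],[0,0,0],[0,0,-0.02],[0,0,-0.05],[0,0,-0.05],[0,0,-0.03]], "twist": [[0,0,0],[0,0,0],[0,0,0],[0,0,0],[0,0,0],[0,0,0],[0,0,0],[0,0,0],[0,0,0],[0,0,0],[0,0,0],[0,0,0]]}}

```text
clock: 7.8
position: [0.463, 0.106, 0.167]
tool_rot: [-3.14, -0.003, -0.0]
force: [0.4, 1.0, -0.7]
grip_width: 0.075
finger_force: 0.0
```

>>> {"name": "apply_moves", "arguments": {"claw": [0.085,0.085,0.085,0.085,0.085,0.085,0.085], "xyz": [[0.028,-0.0033,-0.01],[0.0286,-0.0033,0],[0.0286,-0.0033,0],[0.0286,-0.0033,0],[0.0286,-0.0033,0],[0.0286,-0.0035,0],[0,0,0]], "twist": [[0,0,0],[0,0,0],[0,0,0],[0,0,0],[0,0,0],[0,0,0],[0,0,0]]}}

```text
clock: 8.5
position: [0.6357, 0.126, 0.1731]
tool_rot: [-3.141, -0.001, -0.001]
force: [-0.6, 0.0, 0.1]
grip_width: 0.085
finger_force: 0.0
```

```bash
python3 - <<'E'
from h import *
s=bot.observe(); print(s['position'],s['tool_rot'],s['grip_width'])
d=snap('wrist','w2.png'); snap('side','s2.png'); print(d['view'],d['vfov'],d['cx'],d['cy'])
for c in ('wrist','side'):
  for q in ('mate','coaster'):
    print(c,q,[(np.round(r['position'],4).tolist(),round(r['score'],2)) for r in bot.find_in(c,q)])
a=cv2.imread('pics/w2.png'); b=cv2.imread('pics/s2.png')[150:300,210:360]
cv2.imwrite('pics/j3.png',np.hstack([cv2.resize(a,(400,300)),cv2.resize(b,(400,300),interpolation=3)]))
E
```

```text
[0.63569455 0.12601647 0.17313782] [-3.14134251e+00 -1.25589931e-03 -5.34940305e-04] 0.08504534333523348
[[-5.96403271e-04 -9.99999281e-01 -1.04052783e-03  1.26044806e-01]
 [ 9.58008713e-01 -2.72999860e-04 -2.86738959e-01 -5.88380642e-01]
 [ 2.86738468e-01 -1.16784678e-03  9.58008187e-01 -5.05515114e-01]
 [ 0.00000000e+00  0.00000000e+00  0.00000000e+00  1.00000000e+00]] 65.70646984690485 317.27380752035015 243.43301487717713
wrist mate [([0.7741, 0.1126, 0.0367], 0.9), ([0.6248, 0.1243, 0.0963], 0.65)]
wrist coaster [([0.6355, 0.2443, 0.1355], 0.72), ([0.4777, 0.1091, 0.0254], 0.69)]
side mate [([0.7642, 0.0968, 0.0497], 0.6), ([0.6236, 0.2346, 0.1064], 0.27)]
side coaster [([0.463, 0.0945, 0.0239], 0.81), ([0.4487, -0.1778, 0.0082], 0.63)]
```

View pics/j3.png

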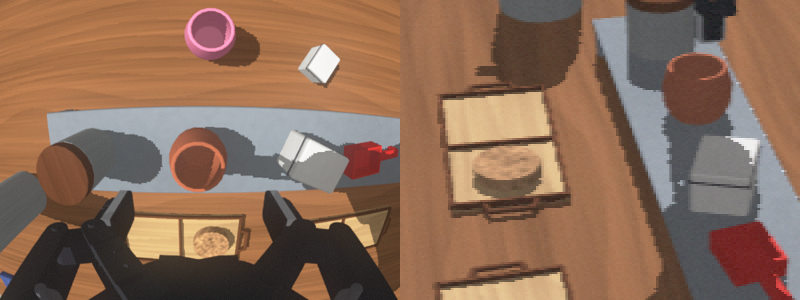

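The right half shows the coaster flat in the -y compartment. The left half shows the mate between the fingers. I'll fit silhouettes for exact positions.

```bash
cat >> h.py <<'E'
def projw(d,P):
    f=240/np.tan(np.radians(float(d['vfov']))/2); V=np.array(d['view']); q=(V[:3,:3]@np.array(P).T).T+V[:3,3]
    x,y,z=q[:,0],-q[:,1],-q[:,2]; r=np.hypot(x,y); t=np.arctan2(r,z)*f/np.maximum(r,1e-9)
    return np.c_[d['cx']+t*x,d['cy']+t*y]
def projp(d,P): return np.array([proj(d,p) for p in P])
def fit(d,mask,prof,x0,z0,pr):
    # prof: list (h,radius); maximise IoU of the silhouette
    from scipy.optimize import minimize
    a=np.linspace(0,2*np.pi,40)
    def c(p):
        P=np.vstack([np.c_[p[0]+r*np.cos(a),p[1]+r*np.sin(a),0*a+z0+h] for h,r in prof])
        m=np.zeros(mask.shape,np.uint8); cv2.fillConvexPoly(m,(cv2.convexHull(pr(d,P).astype(np.float32))*16).round().astype(np.int32),1,shift=4)
        return 1-(m&mask).sum()/(m|mask).sum()
    r=minimize(c,x0,method='Nelder-Mead',options=dict(initial_simplex=np.array(x0)+[[0,0],[.008,0],[0,.008]],xatol=1e-4)); return r.x.round(4),round(r.fun,3)
def cc(mask,seed):
    m=cv2.morphologyEx(mask.astype(np.uint8),cv2.MORPH_CLOSE,np.ones((3,3))); k,l=cv2.connectedComponents(m); return (l==l[seed[1],seed[0]]).astype(np.uint8)
MATE=[(0,.022),(.02,.029),(.042,.030),(.068,.025)]; COAS=[(0,.029),(.018,.029)]; CAN=[(0,.032),(.085,.032)]
E
python3 - <<'E'
from h import *
d=dict(np.load('pics/w2.png.npz')); h=cv2.cvtColor(d['img'],cv2.COLOR_RGB2HSV).astype(int)
m=cc(((h[...,0]<12)|(h[...,0]>174))&(h[...,1]>110),(312,255)); print('mate',m.sum(),fit(d,m,MATE,[.634,.126],.05,projw))
d=dict(np.load('pics/s2.png.npz')); h=cv2.cvtColor(d['img'],cv2.COLOR_RGB2HSV).astype(int)
# coaster: anything not pale within compartment
u,v=210+507//1-400,150
m=((h[...,2]<205)|(h[...,1]>150)).astype(np.uint8); w=np.zeros_like(m); w[222:249,236:265]=1; m=cc(m*w,(249,236)); print('coas',m.sum(),cv2.boundingRect(m),fit(d,m,COAS,[.462,.106],.006,projp))
a=np.linspace(0,6.28,40)
o=cv2.imread('pics/s2.png')
for z in(.006,.024): cv2.polylines(o,[(projp(d,np.c_[.462+.029*np.cos(a),.106+.029*np.sin(a),0*a+z])*16).astype(np.int32)],1,(255,0,0),1,0,4)
cv2.imwrite('pics/j4.png',cv2.resize(np.hstack([o[190:265,220:285],255*np.repeat(m[190:265,220:285,None],3,2)]),(780,450),interpolation=0))
E
```

```text
mate 7369 (array([0.6344, 0.1262]), np.float64(0.066))
coas 627 (236, 222, 29, 27) (array([0.4628, 0.096 ]), np.float64(0.199))
```

View pics/j4.png

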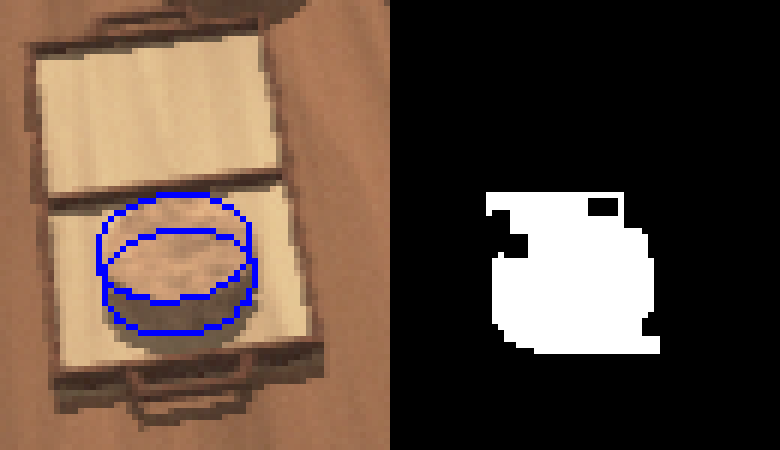

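The overlay at (.462,.106) matches the coaster's top edge, and the extra dark strip below is shadow. The mate is at (.6344,.1262). Now I grasp the mate at its belly.

>>> {"name": "apply_moves", "arguments": {"claw": [0.085,0.085,0.085,0.085,0.085,0.085,0.085,0.045,0.045,0.045,0.045,0.045,0.045], "xyz": [[-0.001,0,0.025],[0,0,0.025],[0,0,0.02],[0,0,0.02],[0,0,0.012],[0,0,0.008],[0,0,0],[0,0,0],[0,0,0],[0,0,0],[0,0,0],[0,0,0],[0,0,0]], "twist": [[0,0,0],[0,0,0],[0,0,0],[0,0,0],[0,0,0],[0,0,0],[0,0,0],[0,0,0],[0,0,0],[0,0,0],[0,0,0],[0,0,0],[0,0,0]]}}

```text
clock: 10.1
position: [0.6329, 0.126, 0.0647]
tool_rot: [-3.141, -0.002, -0.0]
force: [-2.7, 0.9, 9.4]
grip_width: 0.0583
finger_force: 30.5
```

>>> {"name": "apply_moves", "arguments": {"claw": [0.045,0.045,0.045,0.045,0.045,0.045], "xyz": [[0,0,-0.01],[0,0,-0.02],[0,0,-0.03],[0,0,-0.03],[0,0,-0.01],[0,0,0]], "twist": [[0,0,0],[0,0,0],[0,0,0],[0,0,0],[0,0,0],[0,0,0]]}}

```text
clock: 10.7
position: [0.6331, 0.126, 0.1653]
tool_rot: [-3.141, -0.003, -0.0]
force: [0.0, -0.5, -2.2]
grip_width: 0.0582
finger_force: 32.7
```

```bash
python3 - <<'E'
from h import *
s=bot.observe(); print(s['position'],s['tool_rot'],s['grip_width'])
snap('wrist','w3.png'); snap('side','s3.png')
a=cv2.imread('pics/w3.png'); b=cv2.imread('pics/s3.png')[100:250,230:380]
cv2.imwrite('pics/j5.png',np.hstack([cv2.resize(a,(400,300)),cv2.resize(b,(400,300),interpolation=3)]))
E
```

```text
[0.63307976 0.12600664 0.16529824] [-3.14080588e+00 -2.92406326e-03 -1.96510778e-04] 0.058231620359588995
```

View pics/j5.png

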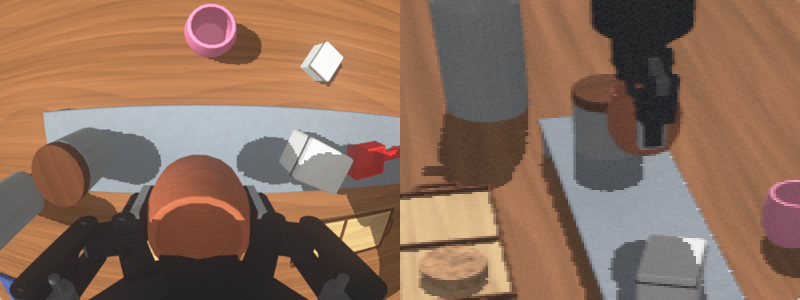

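```bash
python3 - <<'E'
from h import *
from scipy.optimize import minimize
from scipy.spatial.transform import Rotation as Ro
d=dict(np.load('pics/w3.png.npz')); h=cv2.cvtColor(d['img'],cv2.COLOR_RGB2HSV).astype(int)
m=cc(((h[...,0]<14)|(h[...,0]>174))&(h[...,1]>90),(317,280)); m[400:]=0
print(m.sum(),cv2.boundingRect(m))
print([(r,np.where(m[r])[0][[0,-1]]) for r in range(250,400,20)])
a=np.linspace(0,2*np.pi,60)
def mod(p):
    R=Ro.from_euler('y',p[3]).as_matrix()
    P=np.vstack([np.c_[r*np.cos(a),r*np.sin(a),0*a+h-.034] for h,r in MATE])@R.T+[p[0],p[1],p[2]+.034]
    M=np.zeros(m.shape,np.uint8); cv2.fillConvexPoly(M,(cv2.convexHull(projw(d,P).astype(np.float32))*16).round().astype(np.int32),1,shift=4); M[400:]=0
    return M
def c(p): M=mod(p); return 1-(M&m).sum()/(M|m).sum()
for t in (-.3,-.15,0,.15,.3):
    r=minimize(lambda q:c([q[0],q[1],.1506,t]),[.634,.126],method='Nelder-Mead',options=dict(initial_simplex=[[.634,.126],[.64,.126],[.634,.13]])); print(t,r.x.round(4),round(r.fun,3))
print(c([.6344,.126,.1506,0]))
# rim line: lip bright pixels along the column 317
print([tuple(d['img'][r,317]) for r in range(300,440,6)])
print(projw(d,np.array([[.634+.025,.126,.1506+.068],[.634+.022,.126,.1506+.068],[.634,.126+.025,.2186]])))
E
```

```text
21527 (232, 249, 170, 151)
[(250, array([301, 333])), (270, array([265, 369])), (290, array([251, 383])), (310, array([240, 395])), (330, array([235, 399])), (350, array([235, 400])), (370, array([235, 400])), (390, array([239, 398]))]
-0.3 [0.6307 0.1253] 0.05
-0.15 [0.6326 0.1254] 0.028
0 [0.6338 0.1256] 0.01
0.15 [0.6348 0.1253] 0.018
0.3 [0.6348 0.1254] 0.041
0.027148909032933988
[(np.uint8(147), np.uint8(87), np.uint8(63)), (np.uint8(149), np.uint8(86), np.uint8(66)), (np.uint8(157), np.uint8(90), np.uint8(63)), (np.uint8(228), np.uint8(134), np.uint8(93)), (np.uint8(227), np.uint8(129), np.uint8(92)), (np.uint8(127), np.uint8(75), np.uint8(58)), (np.uint8(129), np.uint8(76), np.uint8(55)), (np.uint8(120), np.uint8(68), np.uint8(49)), (np.uint8(120), np.uint8(69), np.uint8(49)), (np.uint8(115), np.uint8(66), np.uint8(47)), (np.uint8(120), np.uint8(72), np.uint8(52)), (np.uint8(122), np.uint8(72), np.uint8(52)), (np.uint8(120), np.uint8(69), np.uint8(50)), (np.uint8(112), np.uint8(62), np.uint8(43)), (np.uint8(119), np.uint8(71), np.uint8(52)), (np.uint8(115), np.uint8(66), np.uint8(49)), (np.uint8(110), np.uint8(63), np.uint8(44)), (np.uint8(110), np.uint8(64), np.uint8(43)), (np.uint8(111), np.uint8(65), np.uint8(44)), (np.uint8(78), np.uint8(49), np.uint8(44)), (np.uint8(37), np.uint8(30), np.uint8(31)), (np.uint8(40), np.uint8(37), np.uint8(38)), (np.uint8(36), np.uint8(34), np.uint8(37)), (np.uint8(37), np.uint8(34), np.uint8(39))]
[[314.98601774 315.38902675]
 [315.01674198 325.03962317]
 [233.58216969 385.16849057]]
```

The fit puts the mate upright in the grasp. It goes onto the coaster next.

>>> {"name": "apply_moves", "arguments": {"claw": [0.045,0.045,0.045,0.045,0.045,0.045,0.045,0.045,0.045,0.045,0.045,0.045], "xyz": [[-0.015,0.002,0],[-0.025,0.003,0],[-0.03,0.0033,0],[-0.03,0.0033,0],[-0.03,0.0034,0],[-0.025,0.003,0],[-0.0166,0.002,0],[0,0,0.03],[0,0,0.035],[0,0,0.03],[0,0,0.015],[0,0,0]], "twist": [[0,0,0],[0,0,0],[0,0,0],[0,0,0],[0,0,0],[0,0,0],[0,0,0],[0,0,0],[0,0,0],[0,0,0],[0,0,0],[0,0,0]]}}

```text
clock: 12.0
position: [0.4588, 0.1054, 0.0507]
tool_rot: [3.14, 0.005, 0.0]
force: [0.7, 0.9, -1.0]
grip_width: 0.0586
finger_force: 32.9
```

```bash
python3 - <<'E'
from h import *
for i in range(4):
    s=bot.observe(); print(s['clock'],s['position'].round(4),s['tool_rot'].round(4),s['force'].round(1)); d=bot.grab_frame('wrist')
snap('side','s4.png'); d=snap('wrist','w4.png')
from h import *
h=cv2.cvtColor(d['img'],cv2.COLOR_RGB2HSV).astype(int)
m=cc(((h[...,0]<14)|(h[...,0]>174))&(h[...,1]>90)&(h[...,2]<255),(317,300)); print(m.sum(),cv2.boundingRect(m))
b=cv2.imread('pics/s4.png')[150:270,210:330]
cv2.imwrite('pics/j6.png',np.hstack([cv2.resize(cv2.imread('pics/w4.png'),(400,300)),cv2.resize(b,(400,300),interpolation=3)]))
E
```

```text
12.0 [0.4588 0.1054 0.0507] [3.14e+00 4.90e-03 1.00e-04] [ 0.7  0.9 -1. ]
12.05 [0.4596 0.1056 0.0521] [ 3.1406e+00  3.1000e-03 -0.0000e+00] [ 0.4 -0.2 -0.9]
12.1 [0.4603 0.1057 0.0531] [ 3.1412e+00  1.3000e-03 -1.0000e-04] [-0.1  0.4 -0.8]
12.15 [0.4607 0.1059 0.0536] [ 3.1416e+00  1.0000e-04 -2.0000e-04] [ 0.5  0.6 -0.5]
169644 (0, 40, 640, 440)
```

View pics/j6.png

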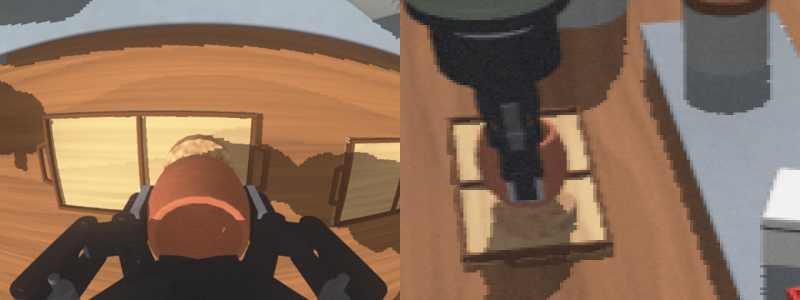

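```bash
python3 - <<'E'
from h import *
d=dict(np.load('pics/w4.png.npz'))
for y in (.103,.106,.109): print(y,projw(d,np.array([[.462+.029,y,.006],[.462+.029,y,.024],[.462,y+.029,.024],[.462,y-.029,.024]])).round(1).tolist())
o=d['img'][:,:,::-1].copy(); a=np.linspace(0,6.28,60)
for z in(.006,.024): cv2.polylines(o,[(projw(d,np.c_[.462+.029*np.cos(a),.106+.029*np.sin(a),0*a+z])*16).astype(np.int32)],1,(255,0,0),1,0,4)
cv2.imwrite('pics/j7.png',cv2.resize(o[200:300,240:400],(800,500),interpolation=0))
E
```

```text
0.103 [[322.0, 218.0], [322.5, 226.3], [264.9, 282.2], [379.4, 282.1]]
0.106 [[316.3, 218.0], [316.2, 226.3], [259.0, 282.1], [373.6, 282.1]]
0.109 [[310.6, 218.0], [309.9, 226.3], [253.2, 282.0], [367.7, 282.2]]
```

View pics/j7.png

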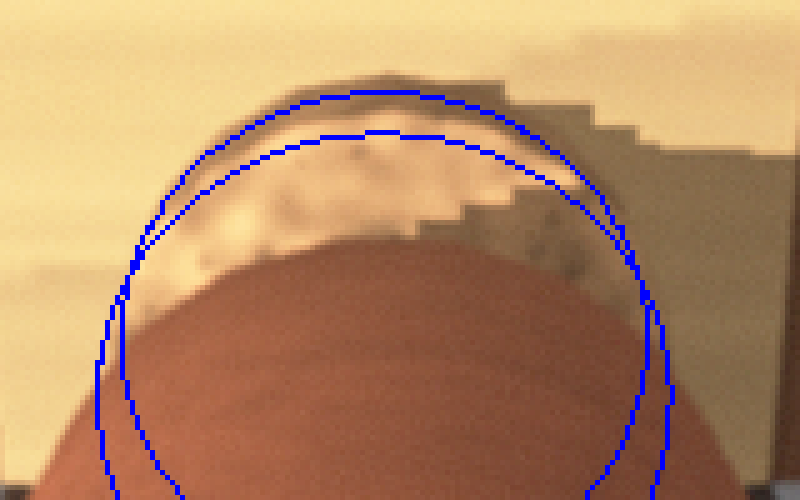

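>>> {"name": "apply_moves", "arguments": {"claw": [0.045,0.045,0.045,0.045,0.045,0.045], "xyz": [[0.002,0,0.005],[0,0,0.005],[0,0,0.004],[0,0,0],[0,0,0],[0,0,0]], "twist": [[0,0,0],[0,0,0],[0,0,0],[0,0,0],[0,0,0],[0,0,0]]}}

```text
clock: 12.9
position: [0.4626, 0.1058, 0.0392]
tool_rot: [3.142, 0.0, -0.0]
force: [-0.5, -0.5, -2.0]
grip_width: 0.0582
finger_force: 32.9
```

>>> {"name": "apply_moves", "arguments": {"claw": [0.045,0.045,0.06,0.063,0.067,0.075,0.08,0.08,0.08,0.08,0.08,0.08], "xyz": [[0,0,0.001],[0,0,0],[0,0,0],[0,0,0],[0,0,0],[0,0,0],[0,0,0],[0,0,-0.015],[0,0,-0.03],[0,0,-0.04],[0,0,-0.045],[0,0,-0.01]], "twist": [[0,0,0],[0,0,0],[0,0,0],[0,0,0],[0,0,0],[0,0,0],[0,0,0],[0,0,0],[0,0,0],[0,0,0],[0,0,0],[0,0,0]]}}

```text
clock: 14.1
position: [0.4642, 0.1063, 0.1824]
tool_rot: [-3.14, -0.005, -0.0]
force: [0.5, -0.2, -0.7]
grip_width: 0.08
finger_force: 0.0
```

>>> {"name": "apply_moves", "arguments": {"claw": [0.08,0.08,0.08,0.08,0.08,0.08,0.08,0.08,0.08,0.08,0.08,0.08,0.08,0.08,0.08], "xyz": [[0.0163,0.0113,0],[0.0245,0.0169,0],[0.0245,0.0169,0],[0.0245,0.0169,0],[0.0245,0.0169,0],[0.0245,0.0169,0],[0.0246,0.0167,0],[0,0,0],[0,0,0],[0,0,0],[0,0,0.025],[0,0,0.02],[0,0,0],[0,0,0],[0,0,0]], "twist": [[0,0,0],[0,0,0],[0,0,0],[0,0,0],[0,0,0],[0,0,0],[0,0,0],[0,0,0.1287],[0,0,0.1287],[0,0,0.1287],[0,0,0],[0,0,0],[0,0,0],[0,0,0],[0,0,0]]}}

```text
clock: 15.6
position: [0.6266, -0.0067, 0.1343]
tool_rot: [-3.141, -0.001, -0.386]
force: [-0.1, -0.1, 0.3]
grip_width: 0.0801
finger_force: 0.0
```

```bash
python3 - <<'E'
from h import *
s=bot.observe(); print(s['position'].round(4),s['tool_rot'].round(4))
d=snap('wrist','w5.png'); t=snap('top','t5.png'); e=snap('side','s5.png')
# tin: overlay of expected outlines; coaster/mate from the side
def tin(x,y,w,z): 
    c,q=np.cos(w),np.sin(w); L=np.array([[.023,.031],[-.023,.031],[-.023,-.031],[.023,-.031]]); return np.c_[L@np.array([[c,q],[-q,c]])+[x,y],np.full(4,z)]
o=d['img'][:,:,::-1].copy()
for z in (.05,.106): cv2.polylines(o,[(projw(d,tin(.6266,-.0065,-.386,z))*16).astype(np.int32)],1,(255,0,0),1,0,4)
p=e['img'][:,:,::-1].copy(); a=np.linspace(0,6.28,60)
for z,r in((.006,.029),(.024,.029),(.066,.03),(.092,.025)): cv2.polylines(p,[(projp(e,np.c_[.463+r*np.cos(a),.106+r*np.sin(a),0*a+z])*16).astype(np.int32)],1,(255,0,0),1,0,4)
cv2.imwrite('pics/j8.png',np.hstack([cv2.resize(o[150:450,140:540],(400,300)),cv2.resize(p[180:270,215:305],(400,300),interpolation=0)]))
E
```

```text
[ 0.6266 -0.0067  0.1343] [-3.1411e+00 -1.1000e-03 -3.8640e-01]
```

View pics/j8.png

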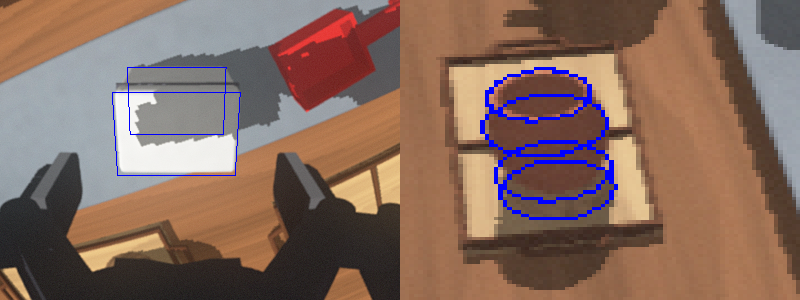

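Both overlays match: the mate stands centred on the coaster, and the tin lies square between the fingers. Next I take the tin.

>>> {"name": "apply_moves", "arguments": {"claw": [0.08,0.08,0.08,0.08,0.05,0.05,0.05,0.05,0.05,0.05,0.05,0.05,0.05,0.05,0.05,0.05], "xyz": [[0,0,0.025],[0,0,0.025],[0,0,0.008],[0,0,0],[0,0,0],[0,0,0],[0,0,0],[0,0,0],[0,0,0],[0,0,-0.015],[0,0,-0.03],[0,0,-0.035],[0,0,-0.035],[0,0,0],[0,0,0],[0,0,0]], "twist": [[0,0,0],[0,0,0],[0,0,0],[0,0,0],[0,0,0],[0,0,0],[0,0,0],[0,0,0],[0,0,0],[0,0,0],[0,0,0],[0,0,0],[0,0,0],[0,0,-0.123],[0,0,-0.123],[0,0,-0.123]]}}

```text
clock: 17.35
position: [0.6262, -0.0066, 0.192]
tool_rot: [3.142, -0.001, -0.012]
force: [-0.5, -0.3, -1.7]
grip_width: 0.0615
finger_force: 33.4
```

>>> {"name": "apply_moves", "arguments": {"claw": [0.05,0.05,0.05,0.05,0.05,0.05,0.05,0.05,0.05,0.05,0.05,0.05,0.05,0.05,0.05,0.05,0.05], "xyz": [[-0.01,-0.0125,0],[-0.0185,-0.0229,0],[-0.0185,-0.0229,0],[-0.0185,-0.0229,0],[-0.0185,-0.0229,0],[-0.0185,-0.0229,0],[-0.0185,-0.0229,0],[-0.0185,-0.0229,0],[-0.0185,-0.0229,0],[-0.0085,-0.01,0],[0,0,0.03],[0,0,0.035],[0,0,0.03],[0,0,0.02],[0,0,0],[0,0,0],[0,0,0]], "twist": [[0,0,0],[0,0,0],[0,0,0],[0,0,0],[0,0,0],[0,0,0],[0,0,0],[0,0,0],[0,0,0],[0,0,0],[0,0,0],[0,0,0],[0,0,0],[0,0,0],[0,0,0],[0,0,0],[0,0,0]]}}

```text
clock: 19.05
position: [0.4638, 0.2022, 0.0767]
tool_rot: [-3.141, -0.002, -0.018]
force: [0.2, 0.1, -1.6]
grip_width: 0.0616
finger_force: 33.8
```

>>> {"name": "apply_moves", "arguments": {"claw": [0.05,0.05,0.05,0.05,0.05,0.063,0.067,0.072,0.072,0.072,0.072,0.072,0.072,0.072], "xyz": [[0,0,0.02],[0,0,0.015],[0,0,0.0085],[0,0,0],[0,0,0],[0,0,0],[0,0,0],[0,0,0],[0,0,-0.01],[0,0,-0.03],[0,0,-0.04],[0,0,-0.045],[0,0,-0.03],[0,0,0]], "twist": [[0,0,0],[0,0,0],[0,0,0],[0,0,0],[0,0,0],[0,0,0],[0,0,0],[0,0,0],[0,0,0],[0,0,0],[0,0,0],[0,0,0],[0,0,0],[0,0,0]]}}

```text
clock: 20.45
position: [0.4647, 0.2026, 0.1914]
tool_rot: [-3.138, -0.006, -0.018]
force: [0.9, 1.3, -0.9]
grip_width: 0.0721
finger_force: 0.0
```

>>> {"name": "apply_moves", "arguments": {"claw": [0.085,0.085,0.085,0.085,0.085,0.085,0.085,0.085,0.085,0.085,0.085,0.085,0.085], "xyz": [[0,0,0],[0.0117,-0.0039,0],[0.0234,-0.0078,0],[0.0234,-0.0078,0],[0.0234,-0.0078,0],[0.0234,-0.0078,0],[0.0234,-0.0078,0],[0.0234,-0.0078,0],[0.0117,-0.0041,0],[0,0,0.02],[0,0,0],[0,0,0],[0,0,0]], "twist": [[0,0,-0.018],[0,0,0],[0,0,0],[0,0,0],[0,0,0],[0,0,0],[0,0,0],[0,0,0],[0,0,0],[0,0,0],[0,0,0],[0,0,0],[0,0,0]]}}

```text
clock: 21.75
position: [0.6269, 0.2568, 0.1673]
tool_rot: [-3.142, -0.0, 0.001]
force: [-0.9, -0.7, 0.2]
grip_width: 0.085
finger_force: 0.0
```

```bash
python3 - <<'E'
from h import *
s=bot.observe(); print(s['position'].round(4),s['tool_rot'].round(4))
d=snap('wrist','w6.png')
h=cv2.cvtColor(d['img'],cv2.COLOR_RGB2HSV).astype(int)
c=projw(d,np.array([[.6275,.257,.135]]))[0].astype(int); print(c,h[c[1],c[0]])
m=cc(((h[...,0]<14)|(h[...,0]>174))&(h[...,1]>90)&(h[...,2]<170),c); print(m.sum(),cv2.boundingRect(m),fit(d,m,[(.085,.032)],[.6275,.257],.05,projw),fit(d,m,[(.07,.032),(.085,.032)],[.6275,.257],.05,projw))
E
```

```text
[0.6269 0.2568 0.1673] [-3.1415e+00 -0.0000e+00  1.0000e-03]
[315 281] [ 10 123  79]
21146 (141, 212, 302, 212) (array([0.6303, 0.2595]), np.float64(0.475)) (array([0.6278, 0.2591]), np.float64(0.465))
```

>>> {"name": "apply_moves", "arguments": {"claw": [0.085,0.085,0.085,0.085,0.085,0.05,0.05,0.05,0.05,0.05,0.05,0.05,0.05,0.05,0.05,0.05], "xyz": [[0,0,0.02],[0,0,0.025],[0,0,0.02],[0,0,0.014],[0,0,0],[0,0,0],[0,0,0],[0,0,0],[0,0,0],[0,0,0],[0,0,-0.015],[0,0,-0.03],[0,0,-0.035],[0,0,-0.03],[0,0,0],[0,0,0]], "twist": [[0,0,0],[0,0,0],[0,0,0],[0,0,0],[0,0,0],[0,0,0],[0,0,0],[0,0,0],[0,0,0],[0,0,0],[0,0,0],[0,0,0],[0,0,0],[0,0,0],[0,0,0],[0,0,0]], "force": 40}}

```text
clock: 23.4
position: [0.6271, 0.2568, 0.1992]
tool_rot: [-3.141, -0.001, 0.001]
force: [-0.3, 0.3, -3.4]
grip_width: 0.0636
finger_force: 44.9
```

>>> {"name": "apply_moves", "arguments": {"claw": [0.05,0.05,0.05,0.05,0.05,0.05,0.05,0.05,0.05,0.05,0.05,0.05,0.05,0.05,0.05,0.05,0.05,0.05,0.05,0.05], "xyz": [[-0.0066,0.0126,0],[-0.0132,0.0253,0],[-0.0132,0.0253,0],[-0.0132,0.0253,0],[-0.0132,0.0253,0],[-0.0132,0.0253,0],[-0.0132,0.0253,0],[-0.0132,0.0253,0],[-0.0132,0.0253,0],[-0.0132,0.0253,0],[-0.0132,0.0253,0],[-0.0132,0.0253,0],[-0.0132,0.0253,0],[-0.0132,0.0253,0],[-0.0066,0.0125,0],[0,0,0.04],[0,0,0.04],[0,0,0.03],[0,0,0],[0,0,0]], "twist": [[0,0,0],[0,0,0],[0,0,0],[0,0,0],[0,0,0],[0,0,0],[0,0,0],[0,0,0],[0,0,0],[0,0,0],[0,0,0],[0,0,0],[0,0,0],[0,0,0],[0,0,0],[0,0,0],[0,0,0],[0,0,0],[0,0,0],[0,0,0]]}}

```text
clock: 25.4
position: [0.442, -0.0974, 0.088]
tool_rot: [-3.141, 0.002, 0.001]
force: [-0.3, -1.3, -2.7]
grip_width: 0.063
finger_force: 45.6
```

>>> {"name": "apply_moves", "arguments": {"claw": [0.05,0.05,0.05,0.05,0.05,0.065,0.07,0.075,0.075,0.075,0.075,0.075,0.075,0.075], "xyz": [[0,0,0.02],[0,0,0.015],[0,0,0.007],[0,0,0],[0,0,0],[0,0,0],[0,0,0],[0,0,0],[0,0,-0.01],[0,0,-0.03],[0,0,-0.04],[0,0,-0.04],[0,0,-0.02],[0,0,0]], "twist": [[0,0,0],[0,0,0],[0,0,0],[0,0,0],[0,0,0],[0,0,0],[0,0,0],[0,0,0],[0,0,0],[0,0,0],[0,0,0],[0,0,0],[0,0,0],[0,0,0]]}}

```text
clock: 26.8
position: [0.4436, -0.0976, 0.1891]
tool_rot: [3.141, -0.005, 0.001]
force: [0.5, -0.6, -1.0]
grip_width: 0.075
finger_force: 0.0
```

```bash
python3 - <<'E'
from h import *
s=bot.observe(); print(s['qpos'].round(3))
d=snap('top','t7.png'); im=d['img']; hsv=cv2.cvtColor(im,cv2.COLOR_RGB2HSV).astype(int); H,S,V=[hsv[...,i] for i in range(3)]
m=np.zeros(H.shape,np.uint8); m[225:255,346:396]=(((H<8)|(H>172))&(S>170)&(V>60))[225:255,346:396]
v,u=np.where(m)
P=np.array([ray(d,a,b,.074)[:2] for a,b in zip(u,v)]); print(len(u),cv2.minAreaRect((P*1000).astype(np.float32)))
h=P[P[:,1]<-.135]; b=P[P[:,1]>-.12]; print('handle',h.mean(0),len(h),'bowl',b.mean(0),len(b),b.min(0),b.max(0), cv2.minAreaRect((b*1000).astype(np.float32)))
E
```

```text
[ 0.07   0.31   0.02   2.082 -0.009  0.744 -1.475]
306 ((625.0918579101562, -123.28176879882812), (39.01971435546875, 96.82347106933594), 9.261068344116211)
handle [ 0.62977587 -0.15319303] 66 bowl [ 0.62072487 -0.10043579] 190 [ 0.60058269 -0.11995936] [ 0.64424462 -0.07419028] ((621.1448974609375, -99.07621765136719), (39.01973342895508, 47.772884368896484), 9.26101303100586)
```

>>> {"name": "apply_moves", "arguments": {"claw": [0.065,0.065,0.065,0.065,0.065,0.065,0.065,0.065,0.065,0.065,0.065,0.065,0.065,0.065,0.065,0.065,0.065,0.065,0.065,0.065], "xyz": [[0.0256,0.0009,0],[0.0256,0.0009,0],[0.0256,0.0009,0],[0.0256,0.0009,0],[0.0256,0.0009,0],[0.0256,0.0009,0],[0.0256,0.0009,0],[0,0,0],[0,0,0],[0,0,0],[0,0,0],[0,0,0],[0,0,0],[0,0,0],[0,0,0],[0,0,0],[0,0,0],[0,0,0],[0,0,0],[0,0,0]], "twist": [[0,0,0],[0,0,0],[0,0,0],[0,0,0],[0,0,0],[0,0,0],[0,0,0],[0,0,-0.1443],[0,0,-0.1443],[0,0,-0.1443],[0,0,-0.1443],[0,0,-0.1443],[0,0,-0.1443],[0,0,-0.1443],[0,0,-0.1443],[0,0,-0.1443],[0,0,-0.1443],[0,0,-0.1443],[0,0,-0.1443],[0,0,0]], "force": 20}}

```text
clock: 28.85
position: [0.621, -0.1036, 0.1847]
tool_rot: [-3.14, -0.001, 1.735]
force: [-0.8, -0.1, 0.1]
grip_width: 0.0651
finger_force: 0.0
```

>>> {"name": "apply_moves", "arguments": {"claw": [0.065,0.065,0.065,0.065,0.065,0.065,0.03,0.03,0.03,0.03,0.03,0.03,0.03,0.03], "xyz": [[0,0,0.03],[0,0,0.035],[0,0,0.03],[0,0,0.02],[0,0,0.009],[0,0,0],[0,0,0],[0,0,0],[0,0,0],[0,0,0],[0,0,0],[0,0,0],[0,0,0],[0,0,0]], "twist": [[0,0,0],[0,0,0],[0,0,0],[0,0,0],[0,0,0],[0,0,0],[0,0,0],[0,0,0],[0,0,0],[0,0,0],[0,0,0],[0,0,0],[0,0,0],[0,0,0]]}}

```text
clock: 30.25
position: [0.6223, -0.1035, 0.063]
tool_rot: [3.14, 0.0, 1.732]
force: [-1.7, 1.7, 8.4]
grip_width: 0.0394
finger_force: 21.2
```

>>> {"name": "apply_moves", "arguments": {"claw": [0.03,0.03,0.03,0.03,0.03,0.03,0.03,0.03,0.03,0.03,0.03,0.03,0.03,0.03,0.03,0.03,0.03], "xyz": [[0,0,-0.015],[0,0,-0.03],[0,0,-0.03],[0,0,-0.03],[0,0,0],[-0.0057,-0.0128,0],[-0.01136,-0.0257,0],[-0.01136,-0.0257,0],[-0.01136,-0.0257,0],[-0.01136,-0.0257,0],[-0.01136,-0.0257,0],[-0.01136,-0.0257,0],[-0.0057,-0.0128,0],[0,0,0.04],[0,0,0.04],[0,0,0],[0,0,0]], "twist": [[0,0,0],[0,0,0],[0,0,0],[0,0,0],[0,0,0.125],[0,0,0],[0,0,0],[0,0,0],[0,0,0],[0,0,0],[0,0,0],[0,0,0],[0,0,0],[0,0,0],[0,0,0],[0,0,0],[0,0,0]]}}

```text
clock: 31.95
position: [0.4453, -0.1892, 0.0877]
tool_rot: [-3.141, -0.0, 1.608]
force: [0.2, -0.8, 0.2]
grip_width: 0.0398
finger_force: 20.7
```

```bash
python3 - <<'E'
from h import *
s=bot.observe(); print(s['position'].round(4),s['tool_rot'].round(4),s['grip_width'])
snap('wrist','w8.png'); snap('side','s8.png')
a=cv2.imread('pics/w8.png'); b=cv2.imread('pics/s8.png')[170:420,190:440]
cv2.imwrite('pics/j9.png',np.hstack([cv2.resize(a,(400,300)),cv2.resize(b,(400,400),interpolation=3)[50:350]]))
E
```

```text
[ 0.4453 -0.1892  0.0877] [-3.1413e+00 -3.0000e-04  1.6080e+00] 0.03981059105753286
```

View pics/j9.png

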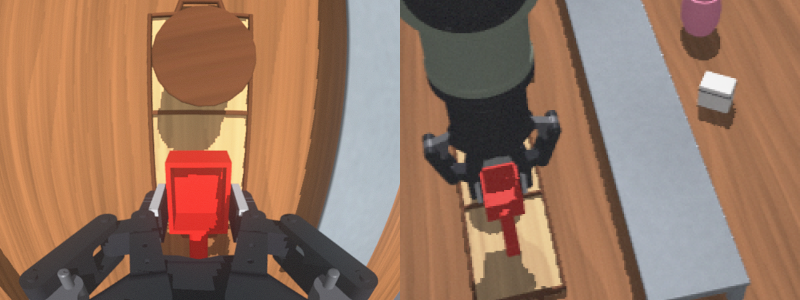

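The scoop hangs level, bowl up, aligned with the tray, and the canister stands in the square compartment. I lower and release.

>>> {"name": "apply_moves", "arguments": {"claw": [0.03,0.03,0.03,0.03,0.03,0.03,0.045,0.055,0.055,0.055,0.055,0.055,0.055,0.055], "xyz": [[0,0,0.025],[0,0,0.025],[0,0,0.012],[0,0,0.0065],[0,0,0],[0,0,0],[0,0,0],[0,0,0],[0,0,0],[0,0,-0.02],[0,0,-0.04],[0,0,-0.04],[0,0,-0.04],[0,0,0]], "twist": [[0,0,0],[0,0,0],[0,0,0],[0,0,0],[0,0,0],[0,0,0],[0,0,0],[0,0,0],[0,0,0],[0,0,0],[0,0,0],[0,0,0],[0,0,0],[0,0,0]]}}

```text
clock: 33.45
position: [0.4468, -0.1903, 0.1628]
tool_rot: [3.135, 0.003, 1.607]
force: [0.1, -0.3, -0.4]
grip_width: 0.0548
finger_force: 0.0
```

>>> {"name": "apply_moves", "arguments": {"claw": [0.055,0.055,0.055,0.055,0.055,0.055,0.055,0.055,0.055,0.055], "xyz": [[0,0.02,-0.02],[0,0.03,-0.02],[0,0.03,-0.01],[0,0.03,0],[0,0.03,0],[0,0.03,0],[0,0.03,0],[0,0.02,0],[0,0,0],[0,0,0]], "twist": [[0,0,0],[0,0,0],[0,0,0],[0,0,0],[0,0,0],[0,0,0],[0,0,0],[0,0,0],[0,0,0],[0,0,0]]}}

```text
clock: 34.45
position: [0.6642, -0.1814, 0.2074]
tool_rot: [-3.14, -0.0, 1.608]
force: [0.7, 0.1, 0.1]
grip_width: 0.0548
finger_force: 0.0
```

```bash
python3 - <<'E'
from h import *
s=bot.observe(); print(s['clock'],s['position'].round(4),s['force'].round(1))
snap('top','t9.png'); snap('side','s9.png')
a=cv2.imread('pics/t9.png')[200:340,110:510]; b=cv2.imread('pics/s9.png')[50:430,190:440]
cv2.imwrite('pics/j10.png',np.hstack([cv2.resize(b,(395,600),interpolation=3),cv2.copyMakeBorder(cv2.resize(a,(400,140)),0,460,0,0,0)]))
cv2.imwrite('pics/j10.png',np.hstack([cv2.resize(b,(395,600),interpolation=3),cv2.resize(a[60:130,100:340],(400,117)).repeat(1,0) if 0 else cv2.copyMakeBorder(cv2.resize(a[20:,100:330],(400,209),interpolation=3),0,391,0,0,0)]))
E
```

```text
34.45 [ 0.6642 -0.1814  0.2074] [0.7 0.1 0.1]
```

View pics/j10.png

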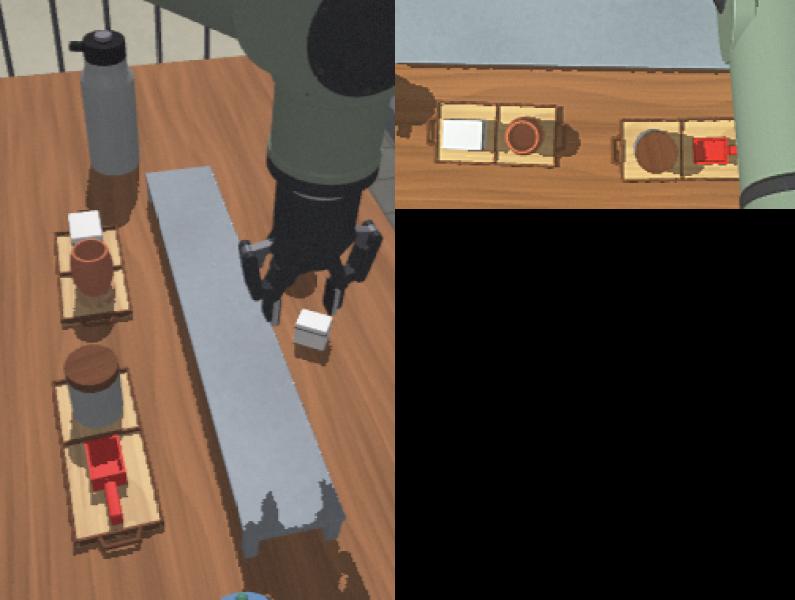

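Both kits are in place, and the robot is clear of everything. I'm handing the job in.

```bash
python3 -c "
from workcell import bot
print(bot.job_done())"
```

```text
the job is handed in; nothing more can be done
None
```

I made up both kits as asked and handed the job in at 34 s of robot time; the last pictures showed all five things in place and the mate upright, but I got no verdict back.

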